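Mesh the mop adaptor into the polisher socket

TASK

Fit the adaptor with four teeth to the polisher: pick it up by its square boss, turn it until its teeth line up with the four notches of the socket on top of the polisher, push it fully home so that it sits flat on the socket floor, and let go. Leave the adaptor with three teeth where it is.

Things in the scene. Friction and masses are not known exactly. Their poses are not given: they have to be found in the camera images.
- adaptor4: Steel four-toothed adaptor, 0.25-0.5 kg, upright; origin: centre of its underside, z up. Foot 18 mm high: core 48 mm across, 4 teeth 16 mm wide reaching 40 mm from the axis along own +-x, +-y (lowest 4 mm bevelled by 3). On it a square boss 36 x 36 mm, 18 to 52 mm above the underside, sides facing own x and y, each above a tooth: grip it from above. Taper spike on top, up to 72 mm.
- adaptor3: The wrong adaptor, to be left alone: steel, like the other in size, boss and spike, but with three teeth 120 degrees apart, the first along its own +x. Origin: centre of its underside, z up.
- socket (a point): Centre of socket floor, 56 mm above the table, z up, on the fixed grey polisher; seated underside lies here. Aluminium ring, 116 mm outside, rim 16 mm above floor. Bore 62 mm; 4 notches 26 mm wide reach 45 mm from axis along own +-x, +-y (top 4 mm flares by 3). Four-tooth foot fits in any quarter turn, 5 mm side play. Nothing turns. Blue motor from 90 mm out on own +x, 115 mm high.
Things that resemble listed ones, but are neither listed nor needed, are in the scene too. Leave any pink or yellow look-alike of the adaptor4 alone.

How it is judged:
At the end, for the whole second after the job is handed in: The four-toothed adaptor rests in the socket: within 10 mm of the socket axis, its underside within 6 mm of the socket floor, upright within 6 degrees, its teeth within 15 degrees of the notches, still; the three-toothed adaptor lies within 30 mm of where it started (horizontal distance between adaptor4 and socket below 0.01 m and z of adaptor4 in the frame of socket between -0.004 and 0.006 m and angle between adaptor4's own z axis and vertical below 0.1 rad and (angle between the x axis of adaptor4 and the x axis of socket, either way round below 0.26 rad or angle between the x axis of adaptor4 and the y axis of socket, either way round below 0.26 rad) and linear speed of adaptor4 below 0.02 m/s and distance of adaptor3 from where it was at the start of the episode below 0.03 m); the robot touches nothing.
It fails at once if the three-toothed adaptor is moved by more than 30 mm (distance of adaptor3 from where it was at the start of the episode above 0.03 m).
It also fails if it takes over 35 s, if anything falls off the work surface, if the arm or the gripper's body presses on something with over 40 N, if the wrist force passes 120 N, or if a joint passes its speed limit or range.

ROBOT

A 6-joint arm with a two-finger parallel gripper is mounted at the origin on the work surface. World frame = base frame: x ahead of the robot, y to its left, z up, the work surface at z = 0. Lengths are in m, angles in rad, forces in N, time in s.
With the tool pointing down it reaches from about 0.35 to 0.85 m from the base axis. Payload 8.1 kg.
Tool frame: the origin (TCP) lies on the centre line of the jaws, within the pads' length; the fingertips stand 25 mm ahead of it and the grasp point (between the pads) lies 6 mm ahead of it; z points along the fingers, y is the line along which they close (so a half turn about z gives the same grasp; the last joint's range is limited). The gripper opens to 93 mm and grips with 3 to 60 N. Pads are 15 mm wide; open, the fingers measure 128 mm over their backs; the gripper's body (75 mm by 188 mm) begins 65 mm behind the grasp point.
Start: joints at [-1.23, 0.13, 1.488, -0, 1.523, -0.085], TCP at [0.248, -0.546, 0.244] pointing down, gripper open.
Joint ranges: [-2.96, 2.96], [-0.89, 2.26], [0.02, 2.5], [-1.34, 4.48], [0, 2.73], [-2.66, 2.66]. Speed limits (rad/s): [2.39, 2.39, 2.79, 3.14, 3.14, 3.14].

INTERFACE

Orientations are given as a unit quaternion [x, y, z, w].
In Python, from workcell import manip gives the robot as it stands. The module is installed in compiled form; this text tells all that it offers.
- The arm moves only by the tool play_rows, never from a script. Its argument "targets" is a list of rows, each an object with "offset": the shift along the tool's x, y, z in mm, a list of three; "turn": the turn, a rotation vector about the tool's x, y, z in rad, a list of three; "claw": the opening, from -1 (shut) to 1 (fully open). In form: [{"offset": [tx, ty, tz], "turn": [rx, ry, rz], "claw": claw}, ...]. A call has 1 to 20 rows; each row is the pose to reach, as a shift and turn from the pose commanded when the call began, along the tool's axes at that moment; what a row does not reach only later rows make up. A row lasts 1/10 s, in which the tool goes at most 50 mm and 8.59 degrees, less where a joint would pass 70% of its speed; a pose out of reach is approached as far as the arm can. A call with a gripper value outside its range is refused whole. The fingers move at their own pace and stop on an object; "force" is the grip in N (left out, the last holds). Time passes only in rows, so rows that repeat a pose let the fingers close. It gives the time, the measured TCP pose, the force, the opening and the grip force at its end, in the units of the state.
- manip.sense(): the state, without advancing time (a new reading comes with each control period).
- manip.camera(name): name is "scene" or "top"; returns a dict with "frame" (420x560x3 uint8, blue, green, red), "mtx" (3x3 intrinsics, pixels), "cam_to_world" (4x4, takes a point from camera to world coordinates). Camera axes: x right, y down, z forward; pixel columns grow to the right and rows downward; lengths in m; the calibration is good to about 2 mm. A picture is of the moment at which its call begins. There is no depth.
- manip.hand_in(): hands the job in; it is judged then, once.
Trained networks look in a picture, given as the dict that the camera call returned (one of the last four; its "shot" number tells which), for a name from the list of things; names that differ only in an ending like _2 or _b are one class to them, and where a whole thing is asked for, a point or a joint stands for the part that bears it (a point fixed in the world has none). Each returns a list of dicts, best first, with "p" (0 to 1); they miss things now and then, are a little off and sometimes report something else, mostly with a low value. They report only what shows in the picture. A call takes as long as a camera call. They do not tell look-alikes from the thing itself.
- manip.recognise(picture, target): "location" ([column, row] in pixels, amid what is visible of it).
- manip.mark_of(picture, target): "location" ([column, row] in pixels: a listed point, or the origin of a listed thing).
The state is a dict: "time": time; "q": joint angles; "dq": joint speeds; "effort": joint torques, N m; "position": TCP position; "tool_rot": TCP orientation; "contact_force": force on the tool from outside, world axes, zero at the start; "torque": the same for the moment, N m; "width": finger opening in m; "finger_force": force on a finger pad.
Only numpy, scipy, OpenCV 4.12 (cv2) and the standard library are available. Lean on these libraries where they do the work, as an engineer would, in place of code of your own. Each camera call takes 0.05 s, during which the arm holds its last target. There are 200 camera calls.

## Working session

There is one attempt and no reset: what is moved stays moved. The work goes in short steps, Python scripts to look and compute and a tool call to move; the robot and the scene stay as the last step left them, time stands still between calls to the robot, and variables do not carry over. Pictures are saved under pics/ and viewed, at most 10 in all, crops included, and the job is handed in when it is done.

Besides the shell and the picture viewer there is one more tool, called after "Request:" as name([rows], argument=value, ...), one row to a line, values as JSON. play_rows: Moves the arm, as the interface text tells. Its arguments: {"type":"object","properties":{"targets":{"type":"array","items":{"type":"object","properties":{"offset":{"type":"array","items":{"type":"number"}},"turn":{"type":"array","items":{"type":"number"}},"claw":{"type":"number"}}}},"force":{"type":"number"}},"required":["targets"]}

```bash
mkdir -p pics && cat > h.py <<'E'
import numpy as np, cv2
from workcell import manip
def ray(c,px,z):
    K=np.array(c["mtx"]);T=np.array(c["cam_to_world"])
    d=T[:3,:3]@np.linalg.solve(K,[px[0],px[1],1.]);o=T[:3,3]
    return o+d*(z-o[2])/d[2]
def proj(c,P):
    K=np.array(c["mtx"]);T=np.array(c["cam_to_world"])
    p=K@(T[:3,:3].T@(np.asarray(P,float)-T[:3,3]));return p[:2]/p[2]
E
python3 - <<'E'
from h import *
for n in("scene","top"):
    c=manip.camera(n);cv2.imwrite(f"pics/{n}0.png",c["frame"])
    print(n,np.round(c["cam_to_world"],3).tolist(),c["mtx"][0][0])
    for t,z in(("adaptor4",0),("adaptor3",0),("socket",.056)):
        for r in manip.mark_of(c,t):print(t,round(r["p"],2),np.round(r["location"]),np.round(ray(c,r["location"],z),3))
s=manip.sense();print(s)
E
```

```text
scene [[-0.521, 0.732, -0.44, 0.916], [0.854, 0.444, -0.272, 0.233], [-0.004, -0.517, -0.856, 0.876], [0.0, 0.0, 0.0, 1.0]] 447.7117569990505
adaptor4 0.96 [295. 201.] [ 0.415 -0.042  0.   ]
adaptor4 0.92 [264. 272.] [ 0.605 -0.007  0.   ]
adaptor4 0.7 [172. 163.] [ 0.475 -0.36   0.   ]
adaptor4 0.66 [256. 228.] [ 0.522 -0.082  0.   ]
adaptor3 0.96 [295. 201.] [ 0.415 -0.042  0.   ]
adaptor3 0.92 [264. 272.] [ 0.605 -0.007  0.   ]
adaptor3 0.7 [172. 163.] [ 0.475 -0.36   0.   ]
adaptor3 0.66 [256. 228.] [ 0.522 -0.082  0.   ]
socket 0.92 [409. 287.] [0.504 0.267 0.056]
top [[-0.005, -0.996, 0.094, 0.421], [-1.0, 0.005, -0.005, -0.037], [0.004, -0.095, -0.996, 1.184], [0.0, 0.0, 0.0, 1.0]] 476.26088461308973
adaptor4 0.89 [295. 210.] [ 0.519 -0.083  0.   ]
adaptor4 0.81 [278. 255.] [ 0.406 -0.04   0.   ]
adaptor4 0.76 [270. 175.] [ 0.607 -0.02   0.   ]
adaptor4 0.64 [406. 219.] [ 0.493 -0.359  0.   ]
adaptor3 0.89 [295. 210.] [ 0.519 -0.083  0.   ]
adaptor3 0.81 [278. 255.] [ 0.406 -0.04   0.   ]
adaptor3 0.76 [270. 175.] [ 0.607 -0.02   0.   ]
adaptor3 0.64 [406. 219.] [ 0.493 -0.359  0.   ]
socket 0.66 [146. 213.] [0.509 0.272 0.056]
{'time': 0.4, 'q': array([-1.23041362e+00,  1.30540106e-01,  1.48831850e+00, -2.51380256e-05,
        1.52299454e+00, -8.54349221e-02]), 'dq': array([ 0.00130225, -0.0024371 , -0.00272471,  0.00078434,  0.000486  ,
       -0.00013087]), 'effort': array([-5.74737060e-04, -5.58976722e+01, -4.91327763e+01,  7.66240200e-02,
        2.63868493e-02, -1.09366067e-05]), 'position': array([ 0.24781348, -0.54637018,  0.24348632]), 'tool_rot': array([ 9.77420271e-01,  2.11304513e-01, -2.90105711e-05, -1.27591782e-04]), 'contact_force': array([-0.36516448,  0.83765989,  0.35531197]), 'torque': array([ 0.05667857, -0.01874602,  0.00336422]), 'finger_force': 0.0, 'width': 0.09278322508794912}
```

View pics/scene0.png

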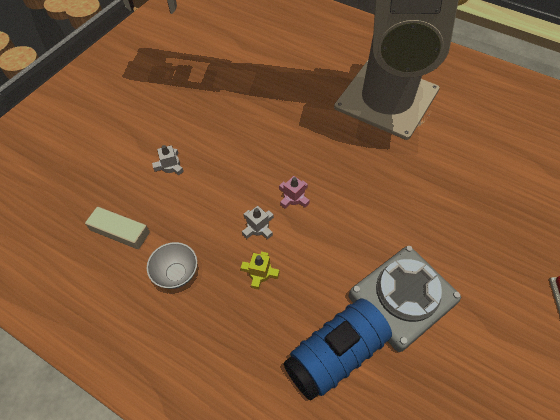

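View pics/top0.png

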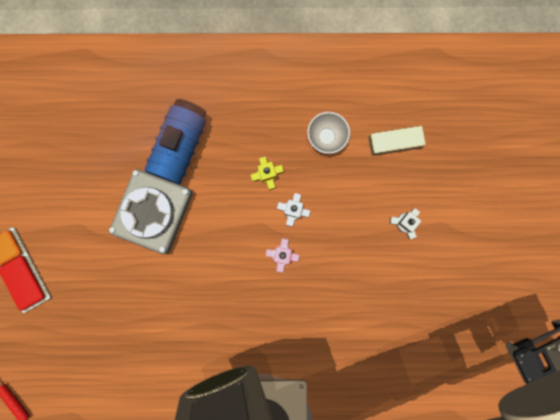

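The scene shows a polisher with its socket at scene (409,287) and top (147,212). What could be taken for adaptor4: pink at (295,191), yellow at (260,268), grey at (257,222) and grey at (168,160). The grey at (257,222), top (294,209), looks four-toothed. The one at top (408,222) looks three-toothed. I'll check both in a crop.

```bash
python3 - <<'E'
from h import *
t=cv2.imread("pics/top0.png");s=cv2.imread("pics/scene0.png")
f=lambda i,x,y,r:cv2.resize(i[y-r:y+r,x-r:x+r],(300,300),interpolation=cv2.INTER_CUBIC)
cv2.imwrite("pics/crop1.png",np.vstack([np.hstack([f(t,294,209,25),f(t,147,212,40)]),np.hstack([f(s,257,222,25),f(t,408,222,25)])]))
E
```

```text
(no output)
```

View pics/crop1.png

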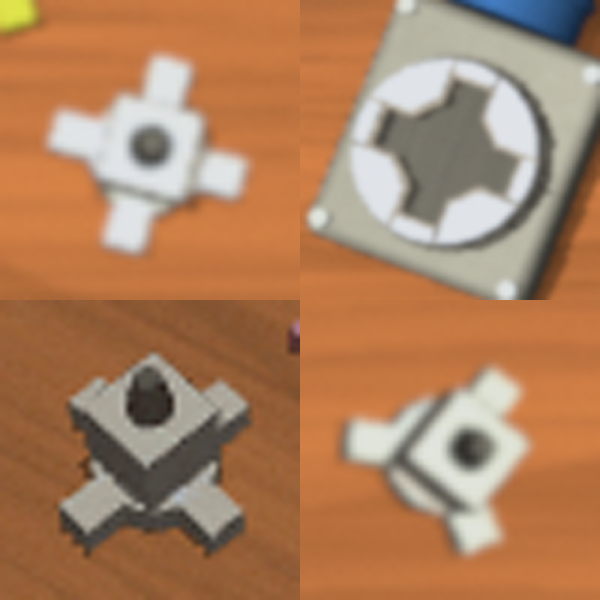

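```bash
cat > fit.py <<'E'
from h import *
from scipy.optimize import minimize
from scipy.spatial.transform import Rotation as R
def box(x0,x1,y0,y1,z0,z1):return np.array([[x,y,z] for x in(x0,x1) for y in(y0,y1) for z in(z0,z1)])
a=np.linspace(0,2*np.pi,40,endpoint=False)
def cyl(r,z):return np.c_[r*np.cos(a),r*np.sin(a),0*a+z]
ADP=[box(-.04,.04,-.008,.008,0,.018),box(-.008,.008,-.04,.04,0,.018),np.vstack([cyl(.024,0),cyl(.024,.018)]),
 box(-.018,.018,-.018,.018,.018,.052),np.vstack([cyl(.006,.052),cyl(.002,.072)])]
def tf(P,x,y,th,z=0):
    return P@R.from_euler('z',th).as_matrix().T+[x,y,z]
S=6
def hulls(c,parts,p,ctr,r,z=0):
    m=np.zeros((2*r*S,2*r*S),np.uint8)
    for P in parts:
        q=np.array([proj(c,v) for v in tf(P,*p,z)]);q=(q-ctr+r+.5)*S-.5
        cv2.fillConvexPoly(m,cv2.convexHull(q.astype(np.float32)).round().astype(np.int32),1)
    return m
def crop(c,ctr,r):
    x,y=ctr;return cv2.resize(c["frame"][y-r:y+r,x-r:x+r],None,fx=S,fy=S,interpolation=cv2.INTER_CUBIC)
def grey(im,t=70):
    return (cv2.cvtColor(im,cv2.COLOR_BGR2HSV)[...,1]<t).astype(np.uint8)
def iou(a,b):return (a&b).sum()/max(1,(a|b).sum())
def fit(f,p0):
    best=None
    for th in np.arange(0,np.pi/2,np.pi/12):
        r=minimize(lambda p:-f(p),[*p0,th],method="Nelder-Mead",options=dict(initial_simplex=[[p0[0]+i,p0[1]+j,th+k] for i,j,k in((0,0,0),(.006,0,0),(0,.006,0),(0,0,.15))],maxiter=70))
        if best is None or r.fun<best.fun:best=r
    return np.round(best.x,4),round(-best.fun,3)
E
cat > run1.py <<'E'
from fit import *
cs={n:manip.camera(n) for n in("scene","top")}
ct={"scene":(257,224),"top":(294,209)}
M={n:grey(crop(cs[n],ct[n],24)) for n in cs}
for use in(("scene",),("top",),("scene","top")):
    print("ad",use,fit(lambda p:np.mean([iou(hulls(cs[n],ADP,p,ct[n],24),M[n]) for n in use]),(.519,-.082)))
def sock(c,p,ctr,r):
    m=1
    for z in(.068,.056):
        P=[cyl(.031,z),box(-.045,.045,-.013,.013,z,z),box(-.013,.013,-.045,.045,z,z)]
        m=m&hulls(c,P,p,ctr,r)
    return m
cs2={"scene":(410,288),"top":(147,212)};D={}
for n in cs:
    im=crop(cs[n],cs2[n],34);g=im.max(2);d=((g<155)&(grey(im)>0)).astype(np.uint8)
    d=cv2.morphologyEx(d,cv2.MORPH_OPEN,np.ones((9,9)));k,l=cv2.connectedComponents(d);D[n]=(l==l[34*S,34*S]).astype(np.uint8);print(n,D[n].mean())
for use in(("scene",),("top",),("scene","top")):
    print("so",use,fit(lambda p:np.mean([iou(sock(cs[n],p,cs2[n],34),D[n]) for n in use]),(.506,.269)))
cv2.imwrite("pics/mask.png",np.hstack([cv2.resize(x,(300,300),interpolation=0)*255 for x in(M["top"],D["top"])]+[]))
E
python3 run1.py
```

```text
ad ('scene',) (array([ 0.5168, -0.0809, -0.2832]), np.float64(0.882))
ad ('top',) (array([ 0.5191, -0.078 , -0.2661]), np.float64(0.954))
ad ('scene', 'top') (array([ 0.5187, -0.0788,  1.2981]), np.float64(0.898))
scene 0.5836637351018839
top 0.17469242599000384
so ('scene',) (array([0.5068, 0.2696, 1.2408]), np.float64(0.375))
so ('top',) (array([0.5105, 0.2735, 1.2078]), np.float64(0.942))
so ('scene', 'top') (array([0.5101, 0.2724, 1.2049]), np.float64(0.647))
```

```bash
sed -i 's/g<155/g<TH[n]/; s/^cs2=/TH={"scene":105,"top":155};cs2=/; /print("ad"/d; s/^for use in(("scene",),("top",),("scene","top")):$/for use in(("scene",),("top",),("scene","top")):\n  pass/' run1.py && python3 - <<'E'
import re
s=open('run1.py').read()
s=s.replace('  pass\n    print("so"','  print("so"').replace('np.hstack([cv2.resize(x,(300,300),interpolation=0)*255 for x in(M["top"],D["top"])]+[])','np.hstack([crop(cs["scene"],cs2["scene"],34),cv2.merge([D["scene"]*255]*3)])')
open('run1.py','w').write(s)
E
python3 run1.py; python3 -c "
from h import *
i=cv2.imread('pics/scene0.png').max(2);print(i[288,396:436:2],i[270:320:3,410])"
```

```text
scene 0.240460399846213
top 0.17485462322183776
so ('scene',) (array([ 0.5054,  0.2686, -0.3526]), np.float64(0.898))
so ('top',) (array([0.5105, 0.2735, 1.2078]), np.float64(0.942))
so ('scene', 'top') (array([0.5092, 0.2714, 1.2037]), np.float64(0.854))
[ 84  84  84  85  85  85  87  87  84  90  89  84  86  88  63 138 157 181
 180 180] [175 104  85  84  86  85  87  86  88  84  87 184 184 179 185  81  80]
```

The crops show four teeth on the grey at top (294,209), so that is adaptor4. The grey at top (408,222) has three. The socket's notches run along about -20° and +70°.

```bash
cat > mv.py <<'E'
from h import *
from scipy.spatial.transform import Rotation as R
def delta(xyz,yaw):
    s=manip.sense();r=R.from_quat(s["tool_rot"]);g=R.from_euler('z',yaw)*R.from_euler('x',np.pi)
    print("t",s["time"],"pos",np.round(s["position"],4),"q6",s["q"][5].round(2),"F",np.round(s["contact_force"],1),"w",s["width"],
     "\noffset mm",np.round(1000*r.inv().apply(np.array(xyz)-s["position"]),1),"turn",np.round((r.inv()*g).as_rotvec(),4))
E
python3 -c "
from mv import *
delta([.518,-.0795,.16],1.296)"
```

```text
t 0.6 pos [ 0.2479 -0.5464  0.2437] q6 -0.09 F [ 0.3 -0.3 -0.4] w 0.0927391677420346 
offset mm [ 438.9 -313.7   83.7] turn [ 1.000e-04  0.000e+00 -8.702e-01]
```

Request:
play_rows([
  {"offset": [440,-314,0],"turn": [0,0,-0.87],"claw": 0.4},
  {"offset": [440,-314,0],"turn": [0,0,-0.87],"claw": 0.4},
  {"offset": [440,-314,0],"turn": [0,0,-0.87],"claw": 0.4},
  {"offset": [440,-314,0],"turn": [0,0,-0.87],"claw": 0.4},
  {"offset": [440,-314,0],"turn": [0,0,-0.87],"claw": 0.4},
  {"offset": [440,-314,0],"turn": [0,0,-0.87],"claw": 0.4},
  {"offset": [440,-314,0],"turn": [0,0,-0.87],"claw": 0.4},
  {"offset": [440,-314,0],"turn": [0,0,-0.87],"claw": 0.4},
  {"offset": [440,-314,0],"turn": [0,0,-0.87],"claw": 0.4},
  {"offset": [440,-314,0],"turn": [0,0,-0.87],"claw": 0.4},
  {"offset": [440,-314,0],"turn": [0,0,-0.87],"claw": 0.4},
  {"offset": [440,-314,40],"turn": [0,0,-0.87],"claw": 0.4},
  {"offset": [440,-314,84],"turn": [0,0,-0.87],"claw": 0.4},
  {"offset": [440,-314,84],"turn": [0,0,-0.87],"claw": 0.4},
  {"offset": [440,-314,84],"turn": [0,0,-0.87],"claw": 0.4},
  {"offset": [440,-314,84],"turn": [0,0,-0.87],"claw": 0.4},
  {"offset": [440,-314,84],"turn": [0,0,-0.87],"claw": 0.4},
])

```text
time: 2.3
position: [0.5205, -0.0795, 0.1626]
tool_rot: [0.798, 0.603, 0.001, 0.002]
contact_force: [0.1, -0.6, 1.2]
width: 0.0652
finger_force: 0.0
```

```bash
python3 -c "
from mv import *
delta([.518,-.0795,.047],1.296)
c=manip.camera('scene');f=c['frame'];cv2.imwrite('pics/s1.png',cv2.resize(f[130:300,170:350],None,fx=3,fy=3))"
```

```text
t 2.3 pos [ 0.5205 -0.0795  0.1626] q6 0.03 F [ 0.1 -0.6  1.2] w 0.06520097443731068 
offset mm [ -0.7  -2.9 115.6] turn [ 0.0045 -0.0001 -0.0009]
```

View pics/s1.png

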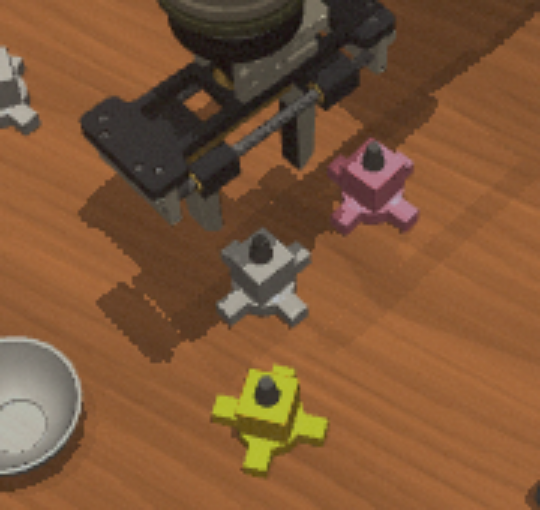

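The fingers straddle the grey four-toothed adaptor at crop (262,275). Pink at (373,185) and yellow at (268,415) are clear. I'll go down.

Request:
play_rows([
  {"offset": [-0.5,-1,40],"turn": [0,0,0],"claw": 0.4},
  {"offset": [-0.5,-1,70],"turn": [0,0,0],"claw": 0.4},
  {"offset": [-0.5,-1,90],"turn": [0,0,0],"claw": 0.4},
  {"offset": [-0.5,-1,105],"turn": [0,0,0],"claw": 0.4},
  {"offset": [-0.5,-1,112],"turn": [0,0,0],"claw": 0.4},
  {"offset": [-0.5,-1,112],"turn": [0,0,0],"claw": 0.4},
  {"offset": [-0.5,-1,112],"turn": [0,0,0],"claw": 0.4},
])

```text
time: 3.05
position: [0.5187, -0.0792, 0.0489]
tool_rot: [0.797, 0.603, 0.001, 0.001]
contact_force: [0.2, -0.6, 1.0]
width: 0.0649
finger_force: 0.0
```

Request:
play_rows([
  {"offset": [0,0,0],"turn": [0,0,0],"claw": 0},
  {"offset": [0,0,0],"turn": [0,0,0],"claw": -0.5},
  {"offset": [0,0,0],"turn": [0,0,0],"claw": -1},
  {"offset": [0,0,0],"turn": [0,0,0],"claw": -1},
  {"offset": [0,0,0],"turn": [0,0,0],"claw": -1},
  {"offset": [0,0,0],"turn": [0,0,0],"claw": -1},
  {"offset": [0,0,0],"turn": [0,0,0],"claw": -1},
  {"offset": [0,0,0],"turn": [0,0,0],"claw": -1},
], force=35)

```text
time: 3.85
position: [0.5181, -0.079, 0.048]
tool_rot: [0.797, 0.603, 0.0, 0.0]
contact_force: [0.5, -0.9, 3.3]
width: 0.0361
finger_force: 35.0
```

```bash
python3 -c "
from mv import *
delta([.518,-.0795,.047],1.296)"
```

```text
t 3.85 pos [ 0.5181 -0.079   0.048 ] q6 0.03 F [ 0.5 -0.9  3.3] w 0.0361455139657657 
offset mm [-0.5 -0.   1. ] turn [ 0.0008 -0.     -0.0002]
```

Request:
play_rows([
  {"offset": [0,0,-30],"turn": [0,0,0],"claw": -1},
  {"offset": [0,0,-75],"turn": [0,0,0],"claw": -1},
  {"offset": [0,0,-120],"turn": [0,0,0],"claw": -1},
  {"offset": [0,0,-150],"turn": [0,0,0],"claw": -1},
  {"offset": [30,-9,-150],"turn": [0,0,0.08],"claw": -1},
  {"offset": [70,-22,-150],"turn": [0,0,0.08],"claw": -1},
  {"offset": [115,-36,-150],"turn": [0,0,0.08],"claw": -1},
  {"offset": [160,-50,-150],"turn": [0,0,0.08],"claw": -1},
  {"offset": [205,-64,-150],"turn": [0,0,0.08],"claw": -1},
  {"offset": [250,-78,-150],"turn": [0,0,0.08],"claw": -1},
  {"offset": [290,-91,-150],"turn": [0,0,0.08],"claw": -1},
  {"offset": [320,-100,-150],"turn": [0,0,0.08],"claw": -1},
  {"offset": [334,-104.5,-150],"turn": [0,0,0.08],"claw": -1},
  {"offset": [334,-104.5,-150],"turn": [0,0,0.08],"claw": -1},
  {"offset": [334,-104.5,-150],"turn": [0,0,0.08],"claw": -1},
  {"offset": [334,-104.5,-130],"turn": [0,0,0.08],"claw": -1},
  {"offset": [334,-104.5,-110],"turn": [0,0,0.08],"claw": -1},
  {"offset": [334,-104.5,-100],"turn": [0,0,0.08],"claw": -1},
  {"offset": [334,-104.5,-100],"turn": [0,0,0.08],"claw": -1},
  {"offset": [334,-104.5,-100],"turn": [0,0,0.08],"claw": -1},
])

```text
time: 5.85
position: [0.5082, 0.2702, 0.1481]
tool_rot: [0.821, 0.571, 0.0, 0.0]
contact_force: [0.6, 0.3, -2.8]
width: 0.0359
finger_force: 35.0
```

```bash
python3 -c "
from mv import *
delta([.508,.271,.104],1.216)
a=manip.camera('scene');b=manip.camera('top')
f=lambda c,x,y,r:cv2.resize(c['frame'][y-r:y+r,x-r:x+r],(400,400),interpolation=cv2.INTER_CUBIC)
cv2.imwrite('pics/s2.png',np.hstack([f(a,410,270,50),f(b,147,205,50)]))"
```

```text
t 5.85 pos [0.5082 0.2702 0.1481] q6 0.76 F [ 0.6  0.3 -2.8] w 0.035945178357263005 
offset mm [ 0.7 -0.5 44.1] turn [ 0.0001  0.     -0.0012]
```

View pics/s2.png

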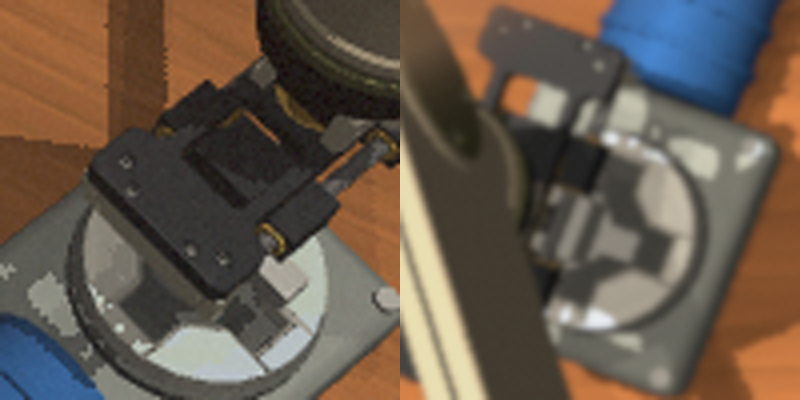

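The adaptor hangs over the socket with its right tooth, at picture (625,245), in line with the notch at (650,250). I'll lower it in steps and watch the force.

Request:
play_rows([
  {"offset": [0,0,12],"turn": [0,0,0],"claw": -1},
  {"offset": [0,0,22],"turn": [0,0,0],"claw": -1},
  {"offset": [0,0,27],"turn": [0,0,0],"claw": -1},
  {"offset": [0,0,30],"turn": [0,0,0],"claw": -1},
  {"offset": [0,0,32],"turn": [0,0,0],"claw": -1},
  {"offset": [0,0,34],"turn": [0,0,0],"claw": -1},
  {"offset": [0,0,34],"turn": [0,0,0],"claw": -1},
])

```text
time: 6.65
position: [0.5079, 0.2709, 0.1136]
tool_rot: [0.821, 0.571, -0.0, 0.0]
contact_force: [0.2, 0.6, -3.5]
width: 0.036
finger_force: 35.0
```

Request:
play_rows([
  {"offset": [0,0,3],"turn": [0,0,0],"claw": -1},
  {"offset": [0,0,6],"turn": [0,0,0],"claw": -1},
  {"offset": [0,0,8],"turn": [0,0,0],"claw": -1},
  {"offset": [0,0,9],"turn": [0,0,0],"claw": -1},
  {"offset": [0,0,9.5],"turn": [0,0,0],"claw": -1},
  {"offset": [0,0,9.5],"turn": [0,0,0],"claw": -1},
  {"offset": [0,0,9.5],"turn": [0,0,0],"claw": -1},
])

```text
time: 7.35
position: [0.508, 0.2709, 0.1042]
tool_rot: [0.821, 0.571, 0.0, 0.0]
contact_force: [0.0, 0.6, -3.3]
width: 0.0356
finger_force: 35.0
```

Request:
play_rows([
  {"offset": [0,0,0.7],"turn": [0,0,0],"claw": -1},
  {"offset": [0,0,1.4],"turn": [0,0,0],"claw": -1},
  {"offset": [0,0,1.4],"turn": [0,0,0],"claw": -1},
])

```text
time: 7.65
position: [0.5081, 0.271, 0.104]
tool_rot: [0.821, 0.571, 0.0, 0.0]
contact_force: [-4.4, -2.0, 5.7]
width: 0.0356
finger_force: 35.0
```

The force has turned upward at z = 0.104, so the adaptor is on the floor. I'll let go and withdraw.

Request:
play_rows([
  {"offset": [0,0,-0.5],"turn": [0,0,0],"claw": -0.1},
  {"offset": [0,0,-0.5],"turn": [0,0,0],"claw": 0.2},
  {"offset": [0,0,-0.5],"turn": [0,0,0],"claw": 0.4},
  {"offset": [0,0,-0.5],"turn": [0,0,0],"claw": 0.4},
  {"offset": [0,0,-0.5],"turn": [0,0,0],"claw": 0.4},
  {"offset": [0,0,-20],"turn": [0,0,0],"claw": 0.4},
  {"offset": [0,0,-60],"turn": [0,0,0],"claw": 0.4},
  {"offset": [0,0,-100],"turn": [0,0,0],"claw": 0.4},
  {"offset": [0,0,-130],"turn": [0,0,0],"claw": 0.4},
  {"offset": [-45,0,-130],"turn": [0,0,0],"claw": 0.4},
  {"offset": [-90,0,-130],"turn": [0,0,0],"claw": 0.4},
  {"offset": [-135,0,-130],"turn": [0,0,0],"claw": 0.4},
  {"offset": [-180,0,-130],"turn": [0,0,0],"claw": 0.4},
  {"offset": [-220,0,-130],"turn": [0,0,0],"claw": 0.4},
  {"offset": [-250,0,-130],"turn": [0,0,0],"claw": 0.4},
  {"offset": [-250,0,-130],"turn": [0,0,0],"claw": 0.4},
  {"offset": [-250,0,-130],"turn": [0,0,0],"claw": 0.4},
])

```text
time: 9.35
position: [0.4211, 0.0361, 0.233]
tool_rot: [0.821, 0.57, 0.0, 0.0]
contact_force: [-0.6, -0.0, 0.0]
width: 0.0653
finger_force: 0.0
```

```bash
python3 -c "
from mv import *
delta([.508,.271,.104],1.216)
a=manip.camera('scene');b=manip.camera('top')
f=lambda c,x,y,r:cv2.resize(c['frame'][y-r:y+r,x-r:x+r],(400,400),interpolation=cv2.INTER_CUBIC)
cv2.imwrite('pics/s3.png',np.hstack([f(a,410,280,45),f(b,147,205,45)]))"
```

```text
t 9.35 pos [0.4211 0.0361 0.233 ] q6 0.32 F [-0.6 -0.   0. ] w 0.06529495068505944 
offset mm [250.3  -0.8 129.1] turn [ 0.0008 -0.0006 -0.0021]
```

View pics/s3.png

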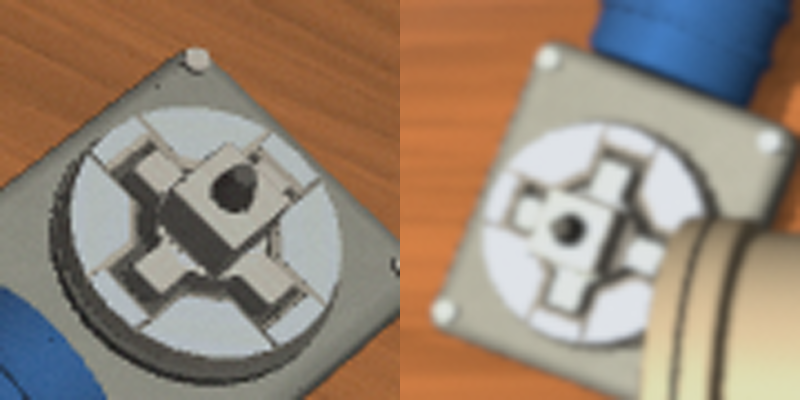

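The adaptor at (235,190) sits level, with its teeth inside the notches and about flush with the rim. The gripper is clear of it.

```bash
python3 -c "
from workcell import manip
print(manip.hand_in())"
```

```text
the job is handed in; nothing more can be done
None
```

The four-toothed adaptor is seated flat in the polisher's socket with its teeth in the notches and released; the arm never went near the three-toothed one, and the job was handed in at about 9.5 s with no verdict returned.

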